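Sort three stepper motors into their own bays

TASK

The three motors stand in the wrong bays. First pull the orange wedge up out of the gap beside the blue motor and put it in the green tray, before moving any motor; then, setting one motor aside upright on the black mat, move the motors round until each stands upright on the floor of the bay of its own colour. Set the motors down without dropping or tipping them, and leave the clear acrylic hub where it stands.

Things in the scene. Friction and masses are not known exactly. Their poses are not given: they have to be found in the camera images.
- motor_red_centre (a point): Stepper motor standing upright, shaft up: black square housing 42 x 42 mm, 48 mm tall, silver foot, its upper 14 mm a red cover; on top a silver pulley 16 mm across reaching 18 mm above the housing. About 0.3 kg. Loose. The point is the centre of the housing, 24 mm above its underside; z up, x and y square to its sides. At the start it stands in the yellow bay.
- motor_blue_centre (a point): Stepper motor standing upright, shaft up: black square housing 42 x 42 mm, 48 mm tall, silver foot, its upper 14 mm a blue cover; on top a silver pulley 16 mm across reaching 18 mm above the housing. About 0.3 kg. Loose. The point is the centre of the housing, 24 mm above its underside; z up, x and y square to its sides. At the start it stands in the red bay, held there by the orange wedge between it and the fence.
- motor_yellow_centre (a point): Stepper motor standing upright, shaft up: black square housing 42 x 42 mm, 48 mm tall, silver foot, its upper 14 mm a yellow cover; on top a silver pulley 16 mm across reaching 18 mm above the housing. About 0.3 kg. Loose. The point is the centre of the housing, 24 mm above its underside; z up, x and y square to its sides. At the start it stands in the blue bay.
- bay_red: Red-walled assembly bay, fixed to the table, 78 x 78 mm outside, 66 x 66 mm inside, silver floor 4 mm thick, walls 6 mm thick. Three walls are low lips (top 14 mm above the table); the wall on its -x side is a fence 44 mm high. Origin: centre of the underside, at table height; x points away from the fence, y along it, z up. A motor fits with 12 mm to spare each side.
- bay_blue: Blue-walled assembly bay, fixed to the table, 78 x 78 mm outside, 66 x 66 mm inside, silver floor 4 mm thick, walls 6 mm thick. Three walls are low lips (top 14 mm above the table); the wall on its -x side is a fence 44 mm high. Origin: centre of the underside, at table height; x points away from the fence, y along it, z up. A motor fits with 12 mm to spare each side.
- bay_yellow: Yellow-walled assembly bay, fixed to the table, 78 x 78 mm outside, 66 x 66 mm inside, silver floor 4 mm thick, walls 6 mm thick. Three walls are low lips (top 14 mm above the table); the wall on its -x side is a fence 44 mm high. Origin: centre of the underside, at table height; x points away from the fence, y along it, z up. A motor fits with 12 mm to spare each side.
- wedge_centre (a point): Orange plastic wedge with two dark bands near its top, a flat bar 14 mm thick (its x), 34 mm wide (its y), 86 mm tall (its z), 60 g, loose. Point: its centre, 43 mm above its foot. It starts upright in the narrow gap between the fence of the red bay and the blue motor, on the bay floor, its y along the fence; only its top stands out, 38 mm above the motor housing.
- tray: Green open tray, fixed, 84 mm (x) by 110 mm (y) outside, 25 mm high, walls and floor 3 mm. Origin: centre of the underside, at table height; z up.
- mat: Black rubber mat, fixed, 95 x 95 mm, 3 mm thick: the free spot to set one motor aside. Origin: centre of the underside, at table height; z up.
- hub_centre (a point): Bystander: loose clear acrylic disc 84 mm across and 8 mm thick with a silver post 20 mm across in its middle, 66 mm tall in all. Point: on the axis, 33 mm above the table; z up.
Mind the look-alikes: they are no part of the job. Leave any purple look-alike of the bay_red alone.

How it is judged:
By the outcome, as a careful person would: the job done as asked, in the order asked, and still so for the second after the job is handed in, with the robot touching nothing.
It also fails if it takes over 125 s, if anything falls off the work surface, if the arm or the gripper's body presses on something with over 40 N, if the wrist force passes 120 N, or if a joint passes its speed limit or range.

ROBOT

A 6-joint arm with a two-finger parallel gripper is mounted at the origin on the work surface. World frame = base frame: x ahead of the robot, y to its left, z up, the work surface at z = 0. Lengths are in m, angles in degrees, forces in N, time in s.
With the tool pointing down it reaches from about 0.4 to 0.925 m from the base axis. Payload 12.5 kg.
Tool frame: the origin (TCP) lies on the centre line of the jaws, within the pads' length; the fingertips stand 11 mm ahead of it and the grasp point (between the pads) lies 8 mm behind it (tips_ahead is the z of the fingertips in the tool frame, in m); z points along the fingers, y is the line along which they close (so a half turn about z gives the same grasp; the last joint's range is limited). The gripper opens to 95 mm and grips with 3 to 60 N. Pads are 20 mm wide; open, the fingers measure 119 mm over their backs; the gripper's body (75 mm by 180 mm) begins 59 mm behind the grasp point.
Start: joints at [-76.524, 28.126, 89.318, -0, 62.55, -6.05], TCP at [0.209, -0.589, 0.226] pointing down, gripper open.
Joint ranges: [-177.58, 177.58], [-47.91, 125.51], [2.72, 160], [-65.01, 245.01], [3.68, 167.84], [-153.87, 153.87]. Speed limits (degrees/s): [127.2, 127.2, 159.86, 180, 180, 180].

INTERFACE

Orientations are given as [roll, pitch, yaw] about the fixed x, y, z axes, in that order (R = Rz(yaw) Ry(pitch) Rx(roll)).
In Python, from workcell import * gives the robot as it stands. Calls block until the motion is done:
- movep(position, orientation): joint-space move of the TCP to a pose.
- line_to(position, ori=None, v=0.15, threshold=None): straight line of the TCP; ori=None keeps the orientation; v is the mean speed in m/s. With threshold (N) it stops when the force on the tool has changed by that much, and returns True; else False.
- goto_joints(angles): joint-space move.
- ungrasp() and close_gripper(strength=None): open the fingers fully, or close them until they stop; strength is the grip in N (None keeps the last).
- pause(seconds).
- inverse_kinematics(position, orientation): joint angles nearest the present ones, or None.
- read_state(): the state.
- read_camera(name): name is "side" or "top" or "wrist"; returns a dict with "img" (384x512x3 uint8, blue, green, red), "fx", "fy", "cx", "cy" (pixels), "view" (4x4, takes a point from world to camera coordinates); the wrist camera has in their place "mount" (4x4, takes a point from camera to tool coordinates, whose origin is the TCP and whose axes are the flange's). Camera axes: x right, y down, z forward; pixel columns grow to the right and rows downward; lengths in m; the calibration is good to about 2 mm. A picture is of the moment at which its call begins: read the wrist's pose just before it. There is no depth.
A pose or a line that the arm cannot do raises Unreachable and nothing moves.
- job_done(): hands the job in; it is judged then, once.
The state is a dict: "time_s": time; "joint_pos": joint angles; "qvel": joint speeds; "tau": joint torques, N m; "ee_pos": TCP position; "ee_rot": TCP orientation; "contact_force": force on the tool from outside, world axes, zero at the start; "wrist_torque": the same for the moment, N m; "finger_gap": opening from 0.0 (shut) to 1.0 (fully open); "grip_force": force on a finger pad.
Only numpy, scipy, OpenCV 4.12 (cv2) and the standard library are available. Lean on these libraries where they do the work, as an engineer would, in place of code of your own. Each camera call takes 0.05 s, during which the arm holds its last target. There are 200 camera calls.

## Working session

There is one attempt and no reset: what is moved stays moved. The work goes in short steps, each a Python script; the robot and the scene stay as the last script left them, time stands still between calls to the robot, and variables do not carry over. Pictures are saved under pics/ and viewed, at most 14 in all, crops included, and the job is handed in when it is done.

```bash
mkdir -p pics; python3 - <<'E'
from workcell import *
import cv2,numpy as np
for n in("top","side"):
    c=read_camera(n); cv2.imwrite(f"pics/{n}0.png",c["img"]); print(n,c["fx"],c["cx"],c["cy"],np.round(c["view"],4).tolist())
s=read_state();print(s["ee_pos"],s["ee_rot"],s["time_s"],s["contact_force"])
print(np.round(read_camera("wrist")["mount"],4).tolist())
E
```

```text
top 421.2421748855229 263.04593036449097 196.99279078938147 [[0.0054, -0.9998, 0.0183, -0.0081], [-0.9936, -0.0075, -0.1129, 0.5232], [0.113, -0.0176, -0.9934, 0.8657], [0.0, 0.0, 0.0, 1.0]]
side 422.7056529819577 255.42800913233353 183.1843987989702 [[-0.9906, -0.1357, -0.0194, 0.5096], [-0.0494, 0.485, -0.8731, 0.061], [0.1279, -0.8639, -0.4871, 0.7905], [0.0, 0.0, 0.0, 1.0]]
[ 0.20886695 -0.58885407  0.22512281] [-1.79943795e+02 -4.70815116e-03  1.95274306e+01] 0.1 [-0.18513668 -0.12703657  0.59976475]
[[-0.0012, -0.9646, -0.2638, 0.0739], [1.0, -0.0011, -0.0005, -0.0003], [0.0002, -0.2638, 0.9646, -0.1591], [0.0, 0.0, 0.0, 1.0]]
```

View pics/top0.png

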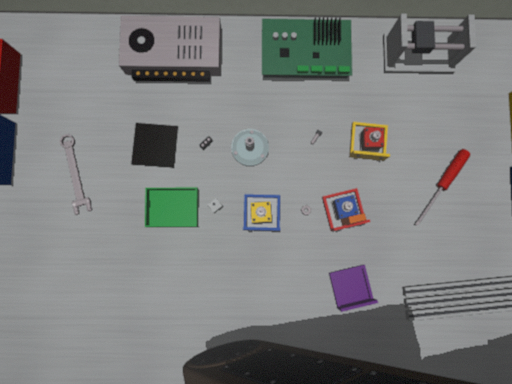

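View pics/side0.png

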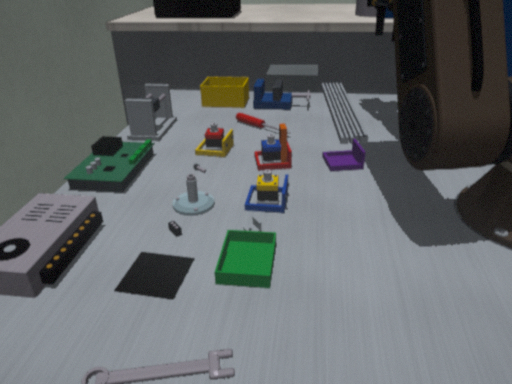

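The top view shows the mat at (155,145), tray at (172,208) and hub at (250,146). The blue bay with the yellow motor is at (262,212), the red bay with the blue motor and wedge at (345,210), and the yellow bay with the red motor at (370,140). The purple look-alike is at (352,287).

```bash
cat >h.py <<'E'
from workcell import *
import cv2,numpy as np
def cam(n):
    """camera dict with T = camera-to-world"""
    if n=="wrist":
        s=read_state(); c=read_camera(n); T=np.eye(4)
        r,p,y=np.radians(s["ee_rot"]); Rx=cv2.Rodrigues(np.array([r,0,0]))[0];Ry=cv2.Rodrigues(np.array([0,p,0]))[0];Rz=cv2.Rodrigues(np.array([0,0,y]))[0]
        T[:3,:3]=Rz@Ry@Rx; T[:3,3]=s["ee_pos"]; c["T"]=T@c["mount"]
    else:
        c=read_camera(n); c["T"]=np.linalg.inv(c["view"])
    return c
def ray(c,px,z):
    """pixels (N,2) -> world points on plane z"""
    px=np.atleast_2d(np.asarray(px,float))
    d=np.c_[(px[:,0]-c["cx"])/c["fx"],(px[:,1]-c["cy"])/c["fy"],np.ones(len(px))]@c["T"][:3,:3].T
    o=c["T"][:3,3]
    return o+d*((z-o[2])/d[:,2])[:,None]
HUE=dict(red=[(0,4),(174,180)],blue=[(105,122)],yellow=[(23,33)],green=[(50,75)],orange=[(6,17)])
def mask(c,col,smin=130,vmin=60):
    hsv=cv2.cvtColor(c["img"],cv2.COLOR_BGR2HSV)
    return sum(cv2.inRange(hsv,(a,smin,vmin),(b,255,255)) for a,b in HUE[col])
def blobs(m,amin=60):
    cs,_=cv2.findContours(m,cv2.RETR_EXTERNAL,cv2.CHAIN_APPROX_NONE)
    return sorted([k for k in cs if cv2.contourArea(cv2.convexHull(k))>amin],key=lambda k:-cv2.contourArea(cv2.convexHull(k)))
def rect(c,k,z):
    """min area rect of a contour's hull on plane z: centre, sizes, angle(deg)"""
    w=(ray(c,cv2.convexHull(k)[:,0],z)[:,:2]*1000).astype(np.float32)
    (x,y),s,a=cv2.minAreaRect(w); a=(a+45)%90-45
    return np.round([x,y,s[0],s[1],a],1)
E
python3 - <<'E'
from h import *
c=cam("top")
for col,z in dict(red=.05,blue=.05,yellow=.05,orange=.08,green=.025).items():
    for k in blobs(mask(c,col)): 
        (x,y),w,a=cv2.minAreaRect(k); print(col,int(x),int(y),rect(c,k,z),rect(c,k,.014))
m=cv2.inRange(c["img"],(0,0,0),(45,45,45))
for k in blobs(m,800)[:6]: print("dark",cv2.minAreaRect(k)[0],rect(c,k,.003))
print(ray(c,[250,146],.0))
E
```

```text
red 345 209 [ 496.6 -175.3   74.    80.    14.5] [ 499.7 -183.    77.    83.3   14.5]
red 8 90 [7.438e+02 5.351e+02 9.430e+01 3.500e+01 4.000e-01] [7.571e+02 5.568e+02 9.820e+01 3.640e+01 4.000e-01]
red 453 168 [ 584.1 -406.1   23.1   98.   -35.2] [ 590.8 -423.4   24.   102.1  -35.2]
red 373 137 [ 6.509e+02 -2.381e+02  3.910e+01  4.140e+01  6.000e-01] [ 6.604e+02 -2.484e+02  4.070e+01  4.310e+01  6.000e-01]
red 2 60 [810.1 552.7  96.1  10.5   4.3] [826.2 575.1 100.   10.9   4.3]
blue 261 212 [489.4  -2.   72.9  71.5  -1.6] [492.2  -2.6  75.9  74.5  -1.6]
blue 346 206 [ 502.5 -177.3   38.3   40.    14.4] [ 505.9 -185.1   39.8   41.7   14.4]
yellow 370 139 [ 645.9 -231.4   83.2   68.9   -5.4] [ 655.2 -241.4   86.6   71.7   -5.4]
yellow 260 211 [4.899e+02 2.000e-01 4.100e+01 4.010e+01 4.300e+00] [ 4.927e+02 -2.000e-01  4.260e+01  4.180e+01  4.300e+00]
orange 356 218 [ 476.2 -191.5   14.    33.9   14.3] [ 480.5 -207.4   15.1   36.5   14.3]
green 170 207 [5.012e+02 1.909e+02 8.090e+01 1.078e+02 5.000e-01] [5.022e+02 1.931e+02 8.190e+01 1.091e+02 5.000e-01]
dark (333.5, 361.5) [ 179.4 -155.8  594.8   86.8   -0. ]
dark (154.14138793945312, 144.803466796875) [641.  236.   90.   90.   -3.9]
dark (170.0015869140625, 74.90326690673828) [ 8.018e+02  2.061e+02  1.759e+02  2.650e+01 -2.000e-01]
[[0.64067711 0.02446397 0.        ]]
```

```bash
python3 - <<'E'
from h import *
movep([.49,-.18,.25],[180,0,14.3])
s=read_state();print(s["time_s"],s["joint_pos"])
c=cam("wrist"); cv2.imwrite("pics/w1.png",c["img"])
for col,z in dict(red=.05,blue=.052,orange=.09).items():
    for k in blobs(mask(c,col),500): 
        print(col,np.int32(cv2.minAreaRect(k)[0]),rect(c,k,z),rect(c,k,.014))
E
```

```text
2.0083 [-2.74947771e+01  1.82595658e+01  1.01797034e+02 -8.39174235e-03
  5.99424205e+01  4.82545268e+01]
red [254 160] [ 501.5 -180.8   77.6   74.8   14.2] [ 495.4 -182.7   85.4   82.3   14.2]
red [329  56] [ 649.6 -238.7   42.8   43.4   -0.9] [ 658.4 -246.4   47.1   47.8   -0.9]
red [432 138] [ 587.3 -400.8   24.7   96.   -35.7] [ 589.9 -424.7   27.2  105.6  -35.7]
blue [129 135] [494.8 -11.5  86.2  78.3  -0.9] [487.7   4.6  95.4  86.6  -0.9]
blue [252 160] [ 502.7 -178.4   40.5   39.4   14.2] [ 496.5 -180.1   44.9   43.6   14.2]
blue [499 209] [ 515.7 -533.8   83.2   33.5   28.5] [ 510.8 -573.3   92.1   37.    28.5]
```

View pics/w1.png

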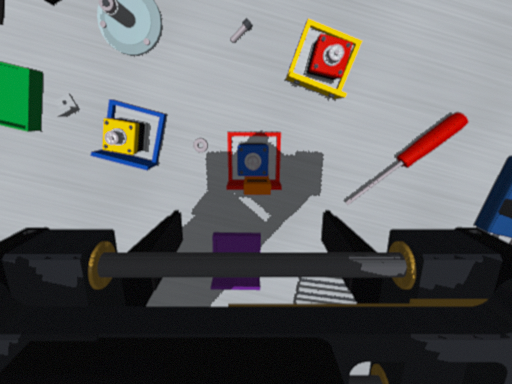

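Close view: the red bay is at (254,160) with the blue motor inside at (252,160) and the wedge at (257,186), in line with the top-view numbers. I'll grasp the wedge next.

```bash
python3 - <<'E'
from h import *
c=cam("wrist")
print("front lip",np.round(ray(c,[[228,132],[281,132]],.014)*1000,1).tolist())
k=[k for k in blobs(mask(c,"orange",130,30),80)]
for q in k: print(np.int32(cv2.minAreaRect(q)[0]),rect(c,q,.09))
W=np.array([.476,-.190])
line_to([*W,.13],[180,0,14.3],v=.25)
print(line_to([*W,.073],v=.08,threshold=8))
close_gripper(20); pause(.2); s=read_state(); print(s["finger_gap"]*95,s["grip_force"])
line_to([*W,.20],v=.1); s=read_state(); print(s["time_s"],s["finger_gap"]*95,s["grip_force"],s["contact_force"])
c=cam("top"); cv2.imwrite("pics/t2.png",c["img"])
for col,z in dict(blue=.05,).items():
    for q in blobs(mask(c,col)): print(col,rect(c,q,z))
cv2.imwrite("pics/s2.png",cv2.resize(cam("side")["img"][90:230,200:400],None,fx=3,fy=3))
E
```

```text
front lip [[527.6, -135.8, 14.0], [546.3, -209.8, 14.0]]
[257 185] [ 480.4 -189.6   22.8   34.5   14.2]
False
33.46140589825744 19.93912696838379
6.2 33.94689991390573 19.93903398513794 [ 0.45022785  0.01171922 -0.16951412]
blue [ 4.898e+02 -1.400e+00  7.060e+01  7.230e+01  1.000e-01]
blue [617.3 529.  143.7  29.    4.3]
```

View pics/s2.png

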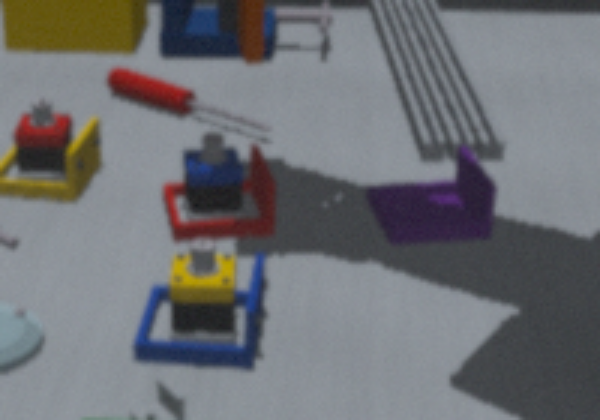

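The wedge is in the gripper, its orange top at (250,30) in the crop, and the blue motor still stands in the red bay. Next it gets laid tilted into the tray.

```bash
cat >>h.py <<'E'
from scipy.spatial.transform import Rotation as Ro
E
python3 - <<'E'
from h import *
o=(Ro.from_euler("x",55,degrees=True)*Ro.from_euler("xyz",[180,0,90],degrees=True)).as_euler("xyz",degrees=True)
print(o, inverse_kinematics([.501,.178,.055],o))
movep([.501,.178,.16],o)
print(line_to([.501,.178,.051],v=.1,threshold=5),read_state()["ee_pos"])
ungrasp(); pause(.2)
d=np.array([0,np.sin(np.radians(55)),-np.cos(np.radians(55))])
p=read_state()["ee_pos"]; line_to(p-.06*d,v=.2)
line_to([.501,.10,.22],v=.3)
movep([.49,0,.25],[180,0,0]); print(read_state()["time_s"],read_state()["joint_pos"])
c=cam("wrist"); cv2.imwrite("pics/w3.png",c["img"])
E
```

```text
[180. -55.  90.] [-11.61380126  45.24882048 117.43301879  67.75558015  60.10016767
 -70.34521797]
False [0.50116126 0.17798337 0.05144803]
13.5 [-7.73045969e+00  1.56015566e+01  1.05901862e+02  2.01595467e-02
  5.85650553e+01  8.22291328e+01]
```

View pics/w3.png

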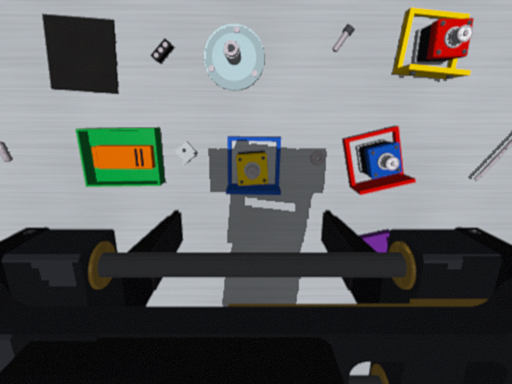

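The wedge lies flat in the tray, orange at (122,157), and the yellow motor is at (252,168). Next I measure the yellow motor and blue bay, then set it on the mat at about (641,236).

```bash
cat >>h.py <<'E'
def look(cols,near,c=None,tag=None):
    """print rects of coloured blobs within 60 mm of near (mm)"""
    c=c or cam("wrist")
    if tag: cv2.imwrite(f"pics/{tag}.png",c["img"])
    for col in cols:
        for q in blobs(mask(c,col,130,40),300):
            r=rect(c,q,.052); 
            if np.hypot(r[0]-near[0],r[1]-near[1])<60: print(col,np.int32(cv2.minAreaRect(q)[0]),"@52",r,"@14",rect(c,q,.014))
    return c
def pick(x,y,yaw,z=.032):
    movep([x,y,.15],[180,0,yaw])
    print("hit",line_to([x,y,z],v=.12,threshold=10)); close_gripper(30); pause(.2)
    s=read_state(); print("grip",s["finger_gap"]*95,s["grip_force"],s["ee_pos"])
    line_to([x,y,.17],v=.15); s=read_state(); print("up",s["time_s"],s["finger_gap"]*95,s["contact_force"])
def place(x,y,yaw,z):
    """z: expected TCP height at touch-down"""
    movep([x,y,.17],[180,0,yaw]); line_to([x,y,z+.015],v=.15)
    print("touch",line_to([x,y,z-.003],v=.03,threshold=4),read_state()["ee_pos"])
    ungrasp(); pause(.2); line_to([x,y,.17],v=.2); print("t",read_state()["time_s"])
E
python3 - <<'E'
from h import *
c=look(["yellow","blue"],(490,0))
print(np.round(ray(c,[[228,137],[281,137]],.014)*1000,1).tolist())
c=look(["yellow"],(490,0),cam("top"))
E
```

```text
yellow [251 168] @52 [4.913e+02 2.000e-01 4.370e+01 4.110e+01 3.800e+00] @14 [4.836e+02 2.000e-01 4.840e+01 4.540e+01 3.800e+00]
blue [252 165] @52 [494.4  -1.6  74.6  77.9  -0. ] @14 [487.   -1.7  82.6  86.2  -0. ]
[[530.1, 34.5, 14.0], [530.1, -42.2, 14.0]]
```

```bash
python3 - <<'E'
from h import *
pick(.490,.000,3.8)
place(.641,.236,0,.031)
movep([.50,-.18,.25],[180,0,14.2])
c=look(["blue","red"],(502,-178),tag="w4")
t=cam("top");look(["blue"],(502,-178),t);look(["yellow"],(641,236),t)
E
```

```text
hit False
grip 41.59717263216358 29.995600283145905 [ 4.89989215e-01 -2.07422195e-05  3.19674012e-02]
up 17.4167 41.7918564214003 [-0.21063509  0.25822179 -3.43436899]
touch True [0.64094593 0.23602398 0.03077127]
t 22.05
blue [251 167] @52 [ 503.6 -178.1   41.1   39.6   14.2] @14 [ 496.3 -179.9   45.5   43.8   14.2]
red [253 167] @52 [ 502.6 -180.4   78.2   74.9   14.2] @14 [ 495.2 -182.5   86.5   82.8   14.2]
yellow [149 139] @52 [6.402e+02 2.351e+02 4.500e+01 4.570e+01 6.000e-01] @14 [6.498e+02 2.450e+02 4.690e+01 4.770e+01 6.000e-01]
```

```bash
python3 - <<'E'
from h import *
pick(.5025,-.178,14.2)
place(.491,-.0025,0,.032)
movep([.645,-.235,.25],[180,0,-5])
c=look(["red","yellow"],(650,-238),tag="w5")
t=cam("top");look(["red"],(650,-238),t);look(["blue"],(490,0),t)
E
```

```text
hit False
grip 41.61731803303044 29.999696910381317 [ 0.50251315 -0.17802082  0.03198429]
up 27.5583 42.03316916070501 [ 0.23249579  0.08902436 -3.3028864 ]
touch True [ 0.49109901 -0.00248983  0.03155604]
t 31.8333
red [255 163] @52 [ 652.7 -239.6   41.8   40.6    0.9] @14 [ 645.7 -239.5   46.3   44.9    0.9]
yellow [254 160] @52 [ 655.5 -238.5   75.6   77.    -5. ] @14 [ 648.8 -238.3   83.7   85.2   -5. ]
red [374 137] @52 [ 6.504e+02 -2.382e+02  3.900e+01  3.890e+01  6.000e-01] @14 [ 6.604e+02 -2.492e+02  4.070e+01  4.060e+01  6.000e-01]
blue [261 212] @52 [ 4.888e+02 -1.300e+00  7.230e+01  7.220e+01  1.000e-01] @14 [ 4.917e+02 -1.900e+00  7.540e+01  7.530e+01  1.000e-01]
```

View pics/w5.png

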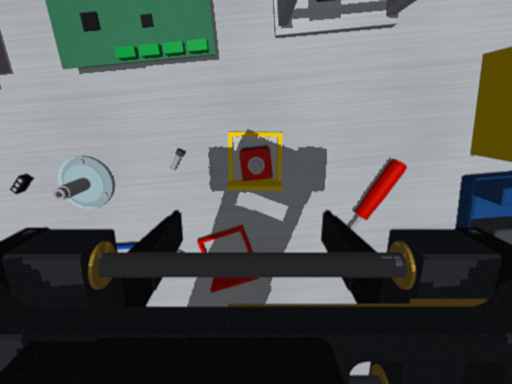

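The red motor is at (256,164) in the yellow bay, and the red bay at (228,258) is empty.

```bash
python3 - <<'E'
from h import *
c=cam("wrist"); f=ray(c,[[228,133],[282.5,133]],.014); a=np.radians(-5)
print(f*1000, f.mean(0)*1000-39*np.array([np.cos(a),np.sin(a),0]))
pick(.652,-.239,.9)
place(.499,-.182,14.2,.032)
E
```

```text
[[ 693.49491828 -203.4016004    14.        ]
 [ 686.66488339 -281.65589191   14.        ]] [ 651.22830761 -239.12967219   14.        ]
hit False
grip 42.31657215176045 29.99990075826645 [ 0.65201689 -0.23906003  0.03198812]
up 36.8667 41.760248133550675 [ 0.24964393  0.23277483 -2.93115371]
touch True [ 0.49903463 -0.18199315  0.03153618]
t 41.1
```

```bash
python3 - <<'E'
from h import *
pick(.641,.2355,0,.031)
place(.6515,-.2387,-5,.032)
movep([.42,0,.35],[180,0,0])
c=cam("wrist");cv2.imwrite("pics/w6.png",c["img"]);print(read_state()["time_s"])
cv2.imwrite("pics/s6.png",cv2.resize(cam("side")["img"][90:300,150:400],None,fx=2.8,fy=2.8))
cv2.imwrite("pics/t6.png",cam("top")["img"])
E
```

```text
hit False
grip 41.96308999621313 29.999935626983643 [0.6409909  0.23554873 0.03097457]
up 46.025 41.463547382774095 [-0.19949223 -0.42422196 -3.67166112]
touch True [ 0.65150134 -0.23867154  0.03165888]
t 51.3
52.7583
```

View pics/w6.png

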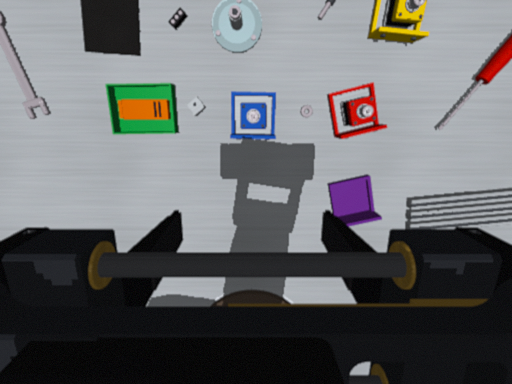

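View pics/s6.png

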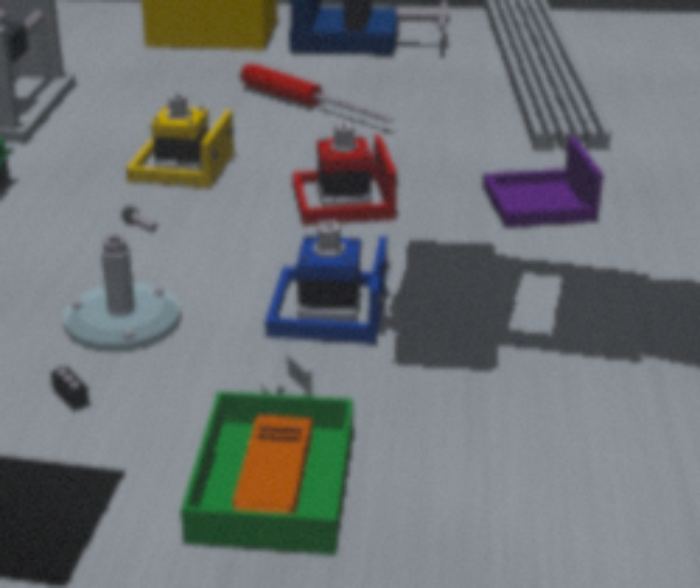

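Each motor stands upright in its own bay: blue at (253,116), red at (360,111) and yellow at (407,10) in the wrist view. The wedge lies flat in the tray at (143,109), and the hub is still upright at (236,22).

```bash
python3 -c "
from workcell import *
print(job_done())"
```

```text
the job is handed in; nothing more can be done
None
```

The job is handed in: the wedge was moved first and lies in the green tray, each motor stands upright in the bay of its own colour, and the hub was left alone; last clock reading 52.8 s, limit 125 s.

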